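Turn the bar mould square on the filling base

TASK

The white bar mould lies askew on the steel filling base, its cut-out corner already sitting on one of the two pegs. Push the opposite corner so that the mould turns about that peg until its long side comes fully home against the second peg and the mould is square on the base. Leave the mould lying flat on the base with its cut-out corner on the peg all the while, and leave the two steel cups beside the base where they stand.

Things in the scene. Friction and masses are not known exactly. Their poses are not given: they have to be found in the camera images.
- station: Filling base: flat steel plate, 220 (x) x 240 (y) x 12 mm thick, fixed to the table, with two upright round pegs 16 mm in diameter that rise 34 mm above its top. Origin: centre of its underside, on the table. x points from the open side of the base to the side with the pegs, z is up.
- station_peg (a point): Pivot peg: centre of its foot, on the top of the base, at x = +75, y = +45 mm from the base's origin. The cut-out corner of the mould sits on this peg.
- station_stop (a point): Stop peg: centre of its foot, on the top of the base, at x = +95, y = -97 mm from the base's origin (20 mm farther in x and 142 mm towards -y from the pivot peg). The mould's far long side comes to rest against it when the mould is square. A last push dragged towards -y, or made farther out than this peg, levers the cut-out off the pivot peg.
- mould: White rigid mould, six open cavities, 100 (x) x 160 (y) x 22 mm high, 0.25-0.5 kg, loose, flat on the base. Its corner at +x, +y is cut out 20 x 20 mm. Origin: underside, where the pivot peg's centre stands in the cut-out, 9 mm from both its faces (1 mm play); outline x -89 to +11, y -149 to +11 mm. Home: axes parallel to station's; starts turned 0.3-0.62 rad clockwise from above.
- mould_corner (a point): Free corner of the mould, at the far end of the diagonal from the cut-out, level with the underside: x = -89, y = -149 mm in the mould's frame. Pushing the long side at x = -89 mm near this corner towards the mould's +x turns it anticlockwise about the pivot peg; it slides with a few newtons.
- cup_filled: Round steel cup holding a few nibs, 70 mm across, 36 mm high, standing on the table beside the base on its -y side. Origin: centre of its underside. To be left alone.
- cup_empty: Empty round steel cup, 64 mm across, 33 mm high, standing on the table beside the base on its +y side. Origin: centre of its underside. To be left alone.

How it is judged:
By the outcome, as a careful person would: the job done as asked, in the order asked, and still so for the second after the job is handed in, with the robot touching nothing.
It also fails if it takes over 32 s, if anything falls off the work surface, if the arm or the gripper's body presses on something with over 40 N, if the wrist force passes 120 N, or if a joint passes its speed limit or range.

ROBOT

A 6-joint arm with a two-finger parallel gripper is mounted at the origin on a cart in front of the work surface, level with it; the furniture and walls round the work are solid. World frame = base frame: x ahead of the robot, y to its left, z up, the work surface at z = 0. Lengths are in m, angles in rad, forces in N, time in s.
With the tool pointing down it reaches from about 0.425 to 0.95 m from the base axis. Payload 14.7 kg.
Tool frame: the origin (TCP) lies midway between the tips of the shut fingers; the grasp point (between the pads) lies 19 mm behind it; z points along the fingers, y is the line along which they close (so a half turn about z gives the same grasp; the last joint's range is limited). The gripper opens to 85 mm and grips with 20 to 120 N. Pads are 22 mm wide; open, the fingers measure 114 mm over their backs; the gripper's body (76 mm by 85 mm) begins 54 mm behind the grasp point. The pads swing forward as they close: fully open they stand 13 mm farther back than shut.
Start: joints at [1.055, 0.48, 1.596, -0, 1.065, -0.047], TCP at [0.294, 0.58, 0.231] pointing down, gripper open.
Joint ranges: [-2.75, 2.75], [-0.82, 2.05], [0.23, 2.67], [-1.56, 4.7], [0.09, 2.69], [-2.92, 2.92]. Speed limits (rad/s): [1.89, 1.89, 2.39, 3.01, 3.01, 3.01].

INTERFACE

Orientations are given as [roll, pitch, yaw] about the fixed x, y, z axes, in that order (R = Rz(yaw) Ry(pitch) Rx(roll)).
In Python, from bench import env, cams, sign_off, state gives the robot as it stands (env), with the cameras (cams), the job as plain functions and the readings as plain functions.
- The arm moves only by the shell command python3 drive.py, which reads ROWS from standard input. ROWS is one flat JSON list of numbers that holds 1 to 8 rows one after another, with no inner brackets; each row has 7 numbers: dx, dy, dz in shares of 1 m (1.0 is 1 m), then a rotation vector rx, ry, rz in shares of 2 pi rad (1.0 is 2 pi rad), then the finger opening in m; each row is the pose to reach, as a shift and turn from the pose commanded when the command began, along the tool's axes at that moment; what a row does not reach only later rows make up. A row lasts 1/8 s, in which the tool goes at most 0.0625 m and 0.188 rad, less where a joint would pass 70% of its speed; a pose out of reach is approached as far as the arm can. The fingers move at their own pace and stop on an object; the grip force is fixed at half the most. Time passes only in rows, so rows that do not move let the fingers close. It prints the time, the measured TCP pose, the force, the opening and the grip force at its end. Shift and turn numbers lie between -1 and 1, and a call with a number outside is refused. Input that does not fit is refused with a message, and nothing moves.
- state(): the state, without advancing time (a new reading comes with each control period).
- cams.camera(name): name is "scene" or "top" or "wrist"; returns the picture (400x640x3 uint8, blue, green, red); there is no depth.
- cams.camera_model(name): a dict with "fx", "fy", "cx", "cy" (pixels), "dist" ([k1, k2, p1, p2, k3] as OpenCV has them; the pictures are not rectified), "view" (4x4, takes a point from world to camera coordinates); the wrist camera has in their place "mount" (4x4, takes a point from camera to tool coordinates, whose origin is the TCP and whose axes are the flange's). Camera axes: x right, y down, z forward; pixel columns grow to the right and rows downward; lengths in m; the calibration is good to about 2 mm. A picture is of the moment at which its call begins: read the wrist's pose just before it. camera_model takes no time and is no camera call.
- sign_off(): hands the job in; it is judged then, once.
The state is a dict: "clock": time; "qpos": joint angles; "joint_vel": joint speeds; "effort": joint torques, N m; "tcp_pos": TCP position; "ee_rot": TCP orientation; "force": force on the tool from outside, world axes, zero at the start; "wrist_torque": the same for the moment, N m; "gripper_width": finger opening in m; "grasp_force": force on a finger pad.
Only numpy, scipy, OpenCV 4.12 (cv2) and the standard library are available. Lean on these libraries where they do the work, as an engineer would, in place of code of your own. Each camera call takes 0.05 s, during which the arm holds its last target. There are 200 camera calls.

## Working session

There is one attempt and no reset: what is moved stays moved. The work goes in short steps, Python scripts to look and compute and a shell command to move; the robot and the scene stay as the last step left them, time stands still between calls to the robot, and variables do not carry over. Pictures are saved under pics/ and viewed, at most 10 in all, crops included, and the job is handed in when it is done.

```bash
ls; mkdir -p pics
python3 - <<'E'
from bench import env, cams, sign_off, state
import cv2,json
s=state();print(s['clock'],s['tcp_pos'],s['ee_rot'],s['gripper_width'])
for n in('scene','top'):
    cv2.imwrite(f'pics/{n}0.png',cams.camera(n)); m=cams.camera_model(n);print(n,m)
E
```

```text
bench.py
drive.py
pics
0.0 [0.29345116 0.57951579 0.23067818] [-3.14037089e+00 -5.30701524e-05  2.67283031e+00] 0.08553194222075657
scene {'fx': 500.06298673909987, 'fy': 500.06298673909987, 'cx': 319.9926091329634, 'cy': 201.23686386920593, 'dist': array([-0.03550177,  0.        ,  0.        ,  0.        ,  0.        ]), 'view': array([[ 0.75981626, -0.65011791, -0.00509473, -0.46995623],
       [-0.35497908, -0.4082862 , -0.84100668,  0.29021251],
       [ 0.5446734 ,  0.64081907, -0.54100075,  0.77750021],
       [ 0.        ,  0.        ,  0.        ,  1.        ]])}
top {'fx': 449.72936486303934, 'fy': 449.72936486303934, 'cx': 320.10222542676297, 'cy': 197.2448216148346, 'dist': array([-1.00406149e-05,  0.00000000e+00,  0.00000000e+00,  0.00000000e+00,
        0.00000000e+00]), 'view': array([[ 0.00993301, -0.99988748,  0.0112412 ,  0.03299726],
       [-0.99236854, -0.01123882, -0.12279402,  0.64556073],
       [ 0.12290654, -0.0099357 , -0.99236851,  0.94564167],
       [ 0.        ,  0.        ,  0.        ,  1.        ]])}
```

View pics/top0.png

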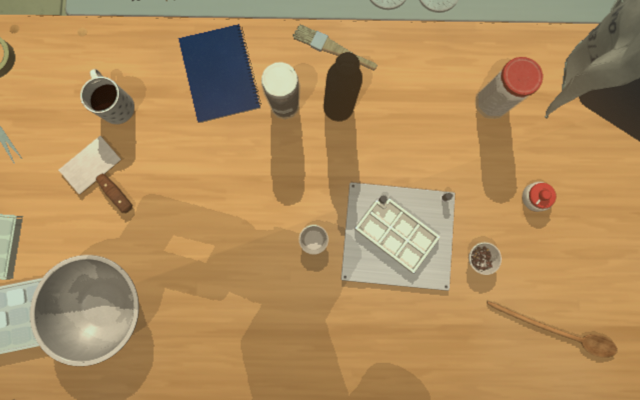

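View pics/scene0.png

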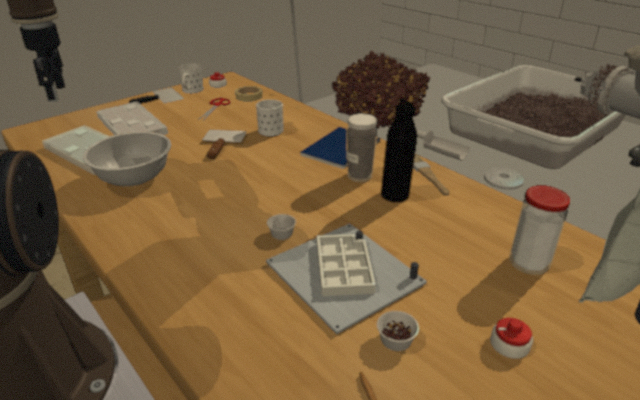

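The top view shows the base with corners near (350,184), (455,190), (449,290) and (343,281). The pegs are at about (383,199) for the pivot and (447,197) for the stop. The mould's free corner is near (415,272), and the cups are at (314,239) and (485,258). The scene view agrees: the mould is at (345,265) with the free corner towards the camera. Next I'll measure the poses.

```bash
cat > h.py <<'E'
import numpy as np,cv2
from bench import env, cams, sign_off, state
def ray(n,p):
    m=cams.camera_model(n);K=np.array([[m['fx'],0,m['cx']],[0,m['fy'],m['cy']],[0,0,1]])
    u=cv2.undistortPoints(np.float64(p).reshape(-1,1,2),K,m['dist'])[:,0]
    V=m['view'];R=V[:3,:3];return -R.T@V[:3,3],np.c_[u,np.ones(len(u))]@R
def plane(n,p,z):
    o,d=ray(n,p);return o+d*((z-o[2])/d[:,2])[:,None]
def mid(a,b): # two-view triangulation of single points
    o1,d1=ray('top',a);o2,d2=ray('scene',b);out=[]
    for x,y in zip(d1,d2):
        t=np.linalg.lstsq(np.c_[x,-y],o2-o1,rcond=None)[0];P,Q=o1+x*t[0],o2+y*t[1];out.append(np.r_[(P+Q)/2,np.linalg.norm(P-Q)])
    return np.array(out)
def quad(mask):
    c=max(cv2.findContours(mask,cv2.RETR_EXTERNAL,cv2.CHAIN_APPROX_NONE)[0],key=cv2.contourArea)
    return c
E
python3 - <<'E'
import cv2,numpy as np
a=cv2.imread('pics/top0.png');b=cv2.imread('pics/scene0.png')
cv2.imwrite('pics/crop.png',np.hstack([cv2.resize(a[175:300,330:465],None,fx=3,fy=3,interpolation=2)[:375],cv2.resize(b[220:345,260:395],None,fx=3,fy=3,interpolation=2)])[:, :800])
hs=cv2.cvtColor(a,cv2.COLOR_BGR2HSV)
for p in [(400,190),(350,270),(445,240),(383,240),(400,262),(383,225),(410,235),(383,200),(447,197)]:print(p,a[p[1],p[0]],hs[p[1],p[0]])
E
```

```text
(400, 190) [163 184 190] [ 23  36 190]
(350, 270) [150 168 173] [ 23  34 173]
(445, 240) [164 184 189] [ 24  34 189]
(383, 240) [139 164 172] [ 23  49 172]
(400, 262) [171 203 198] [ 35  40 203]
(383, 225) [140 167 176] [ 22  52 176]
(410, 235) [194 226 216] [ 39  36 226]
(383, 200) [ 82  93 100] [ 18  46 100]
(447, 197) [78 90 99] [17 54 99]
```

View pics/crop.png

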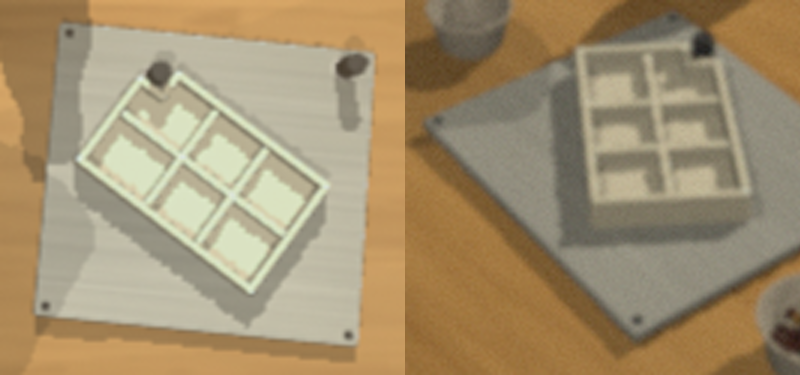

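The crop shows the mould's free corner at about (413,272) in the top view. Its greenish-white colour separates it from the greyer plate.

```bash
cat >> h.py <<'E'
def measure(a):
    hs=cv2.cvtColor(a,cv2.COLOR_BGR2HSV)
    roi=np.zeros(a.shape[:2],np.uint8);roi[175:300,335:462]=255
    m=cv2.inRange(hs,(28,20,150),(60,90,255))&roi
    m=cv2.morphologyEx(m,cv2.MORPH_CLOSE,np.ones((3,3)))
    c=quad(m)[:,0]
    P=plane('top',c,0.034)[:,:2]
    r=cv2.minAreaRect(np.float32(P));
    b=cv2.inRange(hs,(0,0,40),(180,75,255))&roi
    b=cv2.morphologyEx(b,cv2.MORPH_OPEN,np.ones((5,5)))
    Q=plane('top',quad(b)[:,0],0.012)[:,:2]
    return r,cv2.boxPoints(r),cv2.minAreaRect(np.float32(Q)),cv2.boxPoints(cv2.minAreaRect(np.float32(Q))),m,b
E
python3 - <<'E'
from h import *
np.set_printoptions(precision=4,suppress=True)
a=cv2.imread('pics/top0.png')
r,B,q,C,m,b=measure(a)
print('mould',r,'\n',B,'\nbase',q,'\n',C)
# crop coords -> px : /3 + offset
A=lambda l,o:[((x+.5)/3-.5+o[0],(y+.5)/3-.5+o[1]) for x,y in l]
t=A([(250,291),(328,185),(80,158),(348,344),(38,314),(158,70),(350,64)],(330,175))
s=[None]*7
# scene picks (crop2 x minus 405): mould front-right/left, base
s=A([(595-405,200),(750-405,194),(578-405,48)],(260,220))
print('tri',mid(t[:3],s))
s2=A([(640-405,340),(428-405,125)],(260,220))
print('tri base',mid([t[3],t[4]],s2))
print('pegs z=.046',plane('top',t[5:],.046))
E
```

```text
mould ((0.5717107057571411, -0.12972286343574524), (0.1614757925271988, 0.10150708258152008), 53.177120208740234) 
 [[ 0.4827 -0.1639]
 [ 0.5639 -0.2248]
 [ 0.6607 -0.0955]
 [ 0.5795 -0.0347]] 
base ((0.5649174451828003, -0.13605685532093048), (0.23990841209888458, 0.21910980343818665), 85.02027893066406) 
 [[ 0.4454 -0.246 ]
 [ 0.6636 -0.2651]
 [ 0.6845 -0.0261]
 [ 0.4662 -0.007 ]]
tri [[ 0.486  -0.1632  0.0328  0.0005]
 [ 0.5627 -0.2214  0.0321  0.0003]
 [ 0.5794 -0.0394  0.0339  0.0026]]
tri base [[ 0.4483 -0.2434  0.0021  0.0046]
 [ 0.4668 -0.0116  0.0078  0.0005]]
pegs z=.046 [[ 0.6443 -0.0957  0.046 ]
 [ 0.6502 -0.2358  0.046 ]]
```

Sizes agree with the text: mould 161×101 mm and top edge at about 33 mm, base 240×219 mm. The mould is turned −0.555 rad relative to the base, and the pegs sit where expected. Now I'll travel high with the fingers shut.

The manual's scale: turns go in shares of 2 pi rad. Converting my numbers, -0.38 rad / 6.2832 = -0.0605.

```bash
echo '[-0.31, -0.268, 0, 0, 0, -0.0605, 0, -0.31, -0.268, 0, 0, 0, -0.0605, 0, -0.31, -0.268, 0, 0, 0, -0.0605, 0, -0.31, -0.268, 0, 0, 0, -0.0605, 0, -0.31, -0.268, 0, 0, 0, -0.0605, 0, -0.31, -0.268, 0, 0, 0, -0.0605, 0, -0.31, -0.268, 0, 0, 0, -0.0605, 0, -0.31, -0.268, 0, 0, 0, -0.0605, 0]' | python3 drive.py
cat > go.py <<'E'
import sys
from h import *
from scipy.spatial.transform import Rotation as Ro
s=state();R=Ro.from_euler('xyz',s['ee_rot']).as_matrix()
O=np.array([.5649,-.1361]);th=-.0869;S=np.array([[np.cos(th),-np.sin(th)],[np.sin(th),np.cos(th)]])
st=S.T@(s['tcp_pos'][:2]-O)
print('clock',s['clock'],'station mm',st*1e3,'z',s['tcp_pos'][2],'rot',s['ee_rot'],'F',s['force'],'w',s['gripper_width'])
t=list(map(float,sys.argv[1:]))
w=np.r_[O+S@np.array(t[:2])/1e3,t[2]/1e3]
print('tool delta',np.round(R.T@(w-s['tcp_pos']),4))
E
python3 go.py -91.4 0.5 231
```

```text
clock: 1.1
tcp_pos: [0.4498, 0.1985, 0.2312]
ee_rot: [-3.141, -0.0, 3.049]
force: [-0.2, 0.1, 0.2]
gripper_width: -0.0001
grasp_force: 0.0
clock 1.1 station mm [-143.68789905  323.32664174] z 0.23120430729615096 rot [-3.14120678e+00 -1.39340163e-04  3.04942083e+00] F [-0.16680665  0.13731246  0.21974643] w -0.00014609853306618285
tool delta [-5.400e-02 -3.225e-01  3.000e-04]
```

```bash
echo '[-0.054, -0.3225, 0, 0, 0, 0, 0, -0.054, -0.3225, 0, 0, 0, 0, 0, -0.054, -0.3225, 0, 0, 0, 0, 0, -0.054, -0.3225, 0, 0, 0, 0, 0, -0.054, -0.3225, 0, 0, 0, 0, 0, -0.054, -0.3225, 0, 0, 0, 0, 0, -0.054, -0.3225, 0.06, 0, 0, 0, 0, -0.054, -0.3225, 0.12, 0, 0, 0, 0]' | python3 drive.py >/dev/null
echo '[0, 0, 0.03, 0, 0, 0, 0, 0, 0, 0.03, 0, 0, 0, 0]' | python3 drive.py
python3 go.py -91.4 0.5 18
python3 - <<'E'
from h import *
cv2.imwrite('pics/top1.png',cv2.resize(cams.camera('top')[150:310,320:480],None,fx=3,fy=3,interpolation=2))
cv2.imwrite('pics/w1.png',cams.camera('wrist'))
E
```

```text
clock: 2.35
tcp_pos: [0.4729, -0.1237, 0.0795]
ee_rot: [3.14, -0.005, 3.054]
force: [-0.2, 0.9, 1.2]
gripper_width: 0.0001
grasp_force: 0.0
clock 2.35 station mm [-92.76759326   4.40374479] z 0.07952868289315664 rot [ 3.14036941 -0.00456042  3.05380352] F [-0.24341854  0.94978184  1.22809647] w 6.104468339144164e-05
tool delta [-0.0017 -0.004   0.0615]
```

View pics/w1.png

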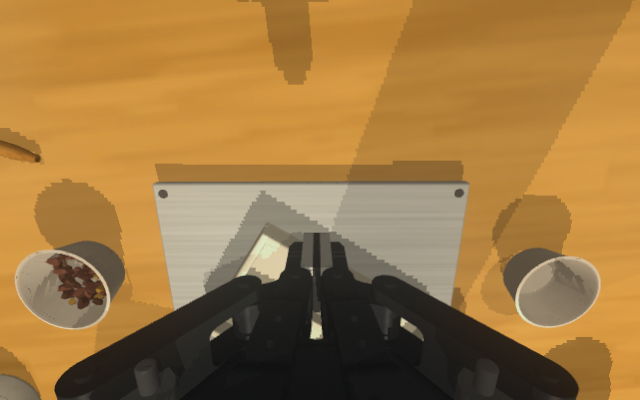

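The wrist view shows the finger tips at about (317,240), the free corner near (268,225), and the cups clear on both sides. I'll check that corner numerically against the top-view measurement before lowering.

Run:
```python
from h import *
from scipy.spatial.transform import Rotation as Ro
m=cams.camera_model('wrist');s=state()
T=np.eye(4);T[:3,:3]=Ro.from_euler('xyz',s['ee_rot']).as_matrix();T[:3,3]=s['tcp_pos']
W=T@m['mount'];V=np.linalg.inv(W)
K=np.array([[m['fx'],0,m['cx']],[0,m['fy'],m['cy']],[0,0,1]])
P=np.float64([[.4827,-.1639,.034],s['tcp_pos'],[.4454,-.246,.012],[.4662,-.007,.012]])
print(cv2.projectPoints(P,cv2.Rodrigues(V[:3,:3])[0],V[:3,3],K,m['dist'])[0][:,0])
p=cv2.undistortPoints(np.float64([[[268,224]],[[155,184]],[[467,184]]]),K,m['dist'])[:,0]
for q,z in zip(p,(.034,.012,.012)):
    d=W[:3,:3]@np.r_[q,1];print(W[:3,3]+d*(z-W[2,3])/d[2])
```

```text
[[261.93049269 230.69966197]
 [316.60893558 248.31115914]
 [151.20025455 181.7620471 ]
 [471.89794077 181.17460084]]
[ 0.47801604 -0.15894099  0.034     ]
[ 0.44735423 -0.2435958   0.012     ]
[ 0.4680855  -0.01052644  0.012     ]
```

The wrist view agrees to about 5 mm. I'll lower with a little extra clearance.

```bash
echo '[0.004, 0, 0.02, 0, 0, 0, 0, 0.004, 0, 0.045, 0, 0, 0, 0, 0.004, 0, 0.06, 0, 0, 0, 0, 0.004, 0, 0.06, 0, 0, 0, 0]' | python3 drive.py
python3 go.py -81 -6 18;python3 go.py -45 -45 18;python3 go.py -25 -52 18
python3 - <<'E'
from h import *
cv2.imwrite('pics/s2.png',cv2.resize(cams.camera('scene')[200:360,230:440],None,fx=3,fy=3,interpolation=2))
E
```

```text
clock: 2.95
tcp_pos: [0.4705, -0.1248, 0.0215]
ee_rot: [3.142, -0.0, 3.053]
force: [0.5, 0.1, 1.0]
gripper_width: -0.0002
grasp_force: 0.0
clock 2.95 station mm [-94.98716041   3.05461997] z 0.021492495844772787 rot [ 3.14155367e+00 -1.19405675e-04  3.05294390e+00] F [0.49718716 0.05569819 1.00730204] w -0.0001636052460574706
tool delta [-0.014  -0.009   0.0035]
clock 2.95 station mm [-94.98716041   3.05461997] z 0.021492495844772787 rot [ 3.14155367e+00 -1.19405675e-04  3.05294390e+00] F [0.49718716 0.05569819 1.00730204] w -0.0001636052460574706
tool delta [-0.0501 -0.048   0.0035]
clock 2.95 station mm [-94.98716041   3.05461997] z 0.021492495844772787 rot [ 3.14155367e+00 -1.19405675e-04  3.05294390e+00] F [0.49718716 0.05569819 1.00730204] w -0.0001636052460574706
tool delta [-0.0701 -0.0549  0.0035]
```

View pics/s2.png

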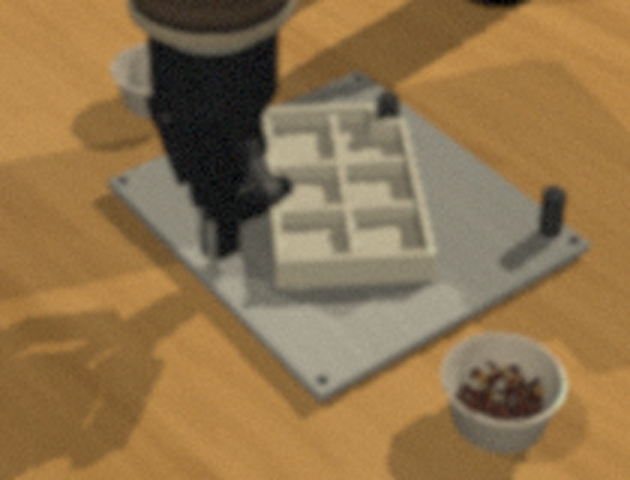

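The shut fingers are beside the long side near the free corner at (275,280), not touching. I'll push gently along the planned arc.

```bash
echo '[-0.007, -0.0045, 0, 0, 0, 0, 0, -0.014, -0.009, 0, 0, 0, 0, 0, -0.02, -0.0155, 0, 0, 0, 0, 0, -0.026, -0.022, 0, 0, 0, 0, 0, -0.032, -0.0285, 0, 0, 0, 0, 0, -0.038, -0.035, 0, 0, 0, 0, 0, -0.044, -0.0415, 0, 0, 0, 0, 0, -0.05, -0.048, 0, 0, 0, 0, 0]' | python3 drive.py
python3 - <<'E'
from h import *
a=cams.camera('top');cv2.imwrite('pics/t3.png',a);b=cams.camera('scene')
c=[cv2.resize(a[175:300,330:465],None,fx=2.9,fy=2.9,interpolation=2),cv2.resize(b[200:325,265:400],None,fx=2.9,fy=2.9,interpolation=2)]
cv2.imwrite('pics/c3.png',np.hstack(c))
E
python3 go.py -25 -52 20
```

```text
clock: 4.0
tcp_pos: [0.5162, -0.1777, 0.0213]
ee_rot: [3.142, -0.0, 3.053]
force: [-2.8, -1.1, 1.1]
gripper_width: 0.0005
grasp_force: 1.2
clock 4.1 station mm [-44.09723336 -45.99511761] z 0.021384444759739336 rot [-3.14117430e+00  1.36478107e-03  3.05235753e+00] F [ 0.58860026  0.22893563 -0.08656427] w 1.0812838173327293e-05
tool delta [-0.0191 -0.006   0.0014]
```

View pics/c3.png

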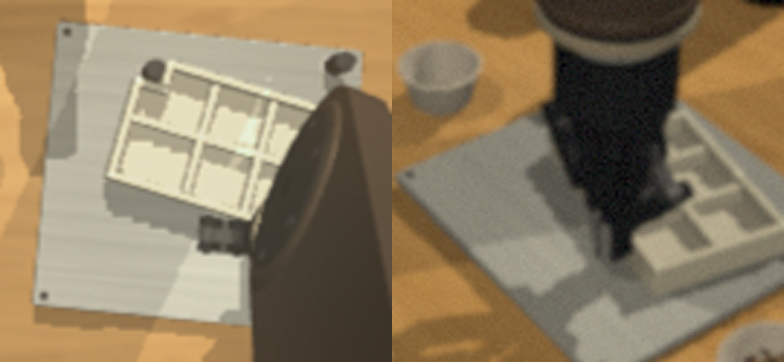

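The mould is turning about the peg at (152,70) and the cut-out is still seated, with roughly 0.2 rad left. I'll continue, finishing with pure +x.

```bash
echo '[-0.004, -0.002, 0, 0, 0, 0, 0, -0.008, -0.004, 0, 0, 0, 0, 0, -0.012, -0.005, 0, 0, 0, 0, 0, -0.015, -0.005, 0, 0, 0, 0, 0, -0.0165, -0.005, 0, 0, 0, 0, 0, -0.0165, -0.005, 0, 0, 0, 0, 0]' | python3 drive.py
python3 go.py -23 -51 20
echo '[-0.001, 0, 0, 0, 0, 0, 0, -0.002, 0, 0, 0, 0, 0, 0, -0.002, 0, 0, 0, 0, 0, 0]' | python3 drive.py
python3 go.py -23 -51 20
```

```text
clock: 4.85
tcp_pos: [0.5321, -0.1836, 0.0213]
ee_rot: [-3.142, 0.0, 3.053]
force: [-0.3, -0.4, -0.3]
gripper_width: -0.0005
grasp_force: 0.5
clock 4.85 station mm [-28.57084301 -50.15534149] z 0.021303009219274773 rot [-3.14155815e+00  3.04722365e-04  3.05284240e+00] F [-0.29336166 -0.38386538 -0.30829809] w -0.00046662424368856673
tool delta [-0.0056 -0.0008  0.0013]
clock: 5.22
tcp_pos: [0.5338, -0.1838, 0.0213]
ee_rot: [-3.142, -0.0, 3.053]
force: [-3.8, -2.1, -0.4]
gripper_width: -0.0003
grasp_force: 1.6
clock 5.225 station mm [-26.83594655 -50.23955689] z 0.021281788151976146 rot [-3.14157946e+00 -1.09003809e-04  3.05280650e+00] F [-3.80837739 -2.05561038 -0.36302532] w -0.0003220234710642795
tool delta [-0.0038 -0.0008  0.0013]
```

```bash
echo '[-0.001, 0, 0, 0, 0, 0, 0, -0.001, 0, 0, 0, 0, 0, 0]' | python3 drive.py | sed -n 2,4p
echo '[-0.001, 0, 0, 0, 0, 0, 0, -0.001, 0, 0, 0, 0, 0, 0]' | python3 drive.py| sed -n 2,4p
python3 go.py -23 -51 20
```

```text
tcp_pos: [0.535, -0.1839, 0.0213]
ee_rot: [-3.142, 0.0, 3.053]
force: [-2.5, -1.9, -1.2]
tcp_pos: [0.5359, -0.184, 0.0213]
ee_rot: [-3.142, 0.0, 3.053]
force: [-3.2, -2.3, 0.2]
clock 5.725 station mm [-24.74911432 -50.24565489] z 0.021282279703029622 rot [-3.14157991e+00  2.44115663e-05  3.05275786e+00] F [-3.15803633 -2.29614749  0.21348893] w 1.3915446143473481e-05
tool delta [-0.0018 -0.0008  0.0013]
```

```bash
for i in 1; do echo '[-0.001, 0, 0, 0, 0, 0, 0, -0.001, 0, 0, 0, 0, 0, 0]' | python3 drive.py | sed -n 2,4p; done
echo '[-0.001, 0, 0, 0, 0, 0, 0, -0.001, 0, 0, 0, 0, 0, 0]' | python3 drive.py| sed -n 2,4p
python3 - <<'E'
from h import *
a=cams.camera('top');b=cams.camera('scene')
c=[cv2.resize(a[175:300,330:465],None,fx=2.9,fy=2.9,interpolation=2),cv2.resize(b[200:325,285:420],None,fx=2.9,fy=2.9,interpolation=2)]
cv2.imwrite('pics/c4.png',np.hstack(c))
E
```

```text
tcp_pos: [0.5371, -0.1841, 0.0213]
ee_rot: [-3.142, 0.0, 3.053]
force: [-1.6, -1.3, -0.7]
tcp_pos: [0.5372, -0.184, 0.0213]
ee_rot: [3.141, -0.001, 3.053]
force: [-6.6, -1.7, 4.1]
```

View pics/c4.png

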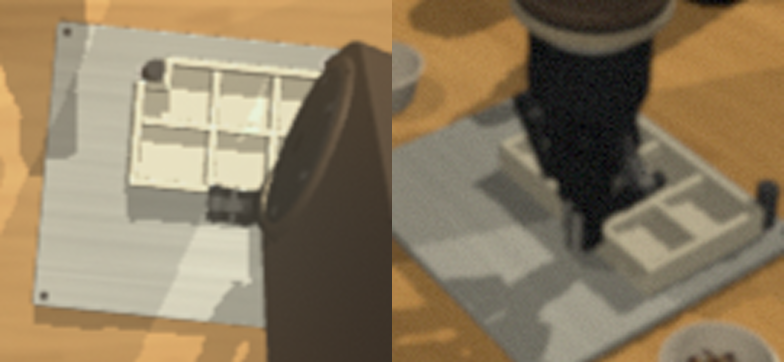

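The mould now looks parallel to the base and against the stop peg. The finger has stalled and the force is rising, so I'll press once more to confirm, then back off along −x.

```bash
echo '[-0.001, 0, 0, 0, 0, 0, 0, -0.001, 0, 0, 0, 0, 0, 0]' | python3 drive.py | sed -n 2,4p
echo '[-0.001, 0, 0, 0, 0, 0, 0, -0.001, 0, 0, 0, 0, 0, 0]' | python3 drive.py| sed -n 2,4p
python3 go.py -23 -50 20
```

```text
tcp_pos: [0.5373, -0.1839, 0.0212]
ee_rot: [3.141, -0.003, 3.053]
force: [-10.8, -2.0, 5.8]
tcp_pos: [0.5373, -0.1838, 0.021]
ee_rot: [3.141, -0.004, 3.053]
force: [-15.6, -2.6, 9.2]
clock 6.825 station mm [-23.32400776 -49.87698013] z 0.02102452414332287 rot [ 3.14064019 -0.00448158  3.05292508] F [-15.55514526  -2.64341159   9.23588095] w 2.1544414339599034e-06
tool delta [-0.0003 -0.0001  0.001 ]
```

The mould is firmly home: 15 N with no motion. Backing off, then measuring.

```bash
echo '[0.003, 0, 0, 0, 0, 0, 0, 0.01, 0, 0, 0, 0, 0, 0, 0.03, 0, 0, 0, 0, 0, 0, 0.05, 0, -0.02, 0, 0, 0, 0, 0.05, 0.02, -0.08, 0, 0, 0, 0, 0.05, 0.06, -0.12, 0, 0, 0, 0, 0.05, 0.12, -0.16, 0, 0, 0, 0, 0.05, 0.18, -0.18, 0, 0, 0, 0]' | python3 drive.py >/dev/null
echo '[0, 0.05, 0, 0, 0, 0, 0, 0, 0.1, 0, 0, 0, 0, 0, 0, 0.15, 0, 0, 0, 0, 0, 0, 0.2, 0, 0, 0, 0, 0, 0, 0.2, 0, 0, 0, 0, 0]' | python3 drive.py
python3 - <<'E'
from h import *
a=cams.camera('top');b=cams.camera('scene')
r,B,q,C,m,bb=measure(a);print('mould',r,B,'\nbase',q)
c=[cv2.resize(a[175:300,330:465],None,fx=2.9,fy=2.9,interpolation=2),cv2.resize(b[220:345,285:420],None,fx=2.9,fy=2.9,interpolation=2)]
cv2.imwrite('pics/c5.png',np.hstack(c))
E
```

```text
clock: 8.45
tcp_pos: [0.523, 0.1923, 0.1978]
ee_rot: [3.141, 0.001, 3.056]
force: [-0.4, -0.1, 0.4]
gripper_width: -0.0
grasp_force: 0.0
mould ((0.5888535380363464, -0.22551052272319794), (0.03289575129747391, 0.08825141191482544), 85.69559478759766) [[ 0.5436178  -0.23860013]
 [ 0.6316202  -0.24522388]
 [ 0.6340893  -0.21242091]
 [ 0.54608685 -0.20579717]] 
base ((0.5649502277374268, -0.13614127039909363), (0.23972374200820923, 0.21902991831302643), 85.04146575927734)
```

View pics/c5.png

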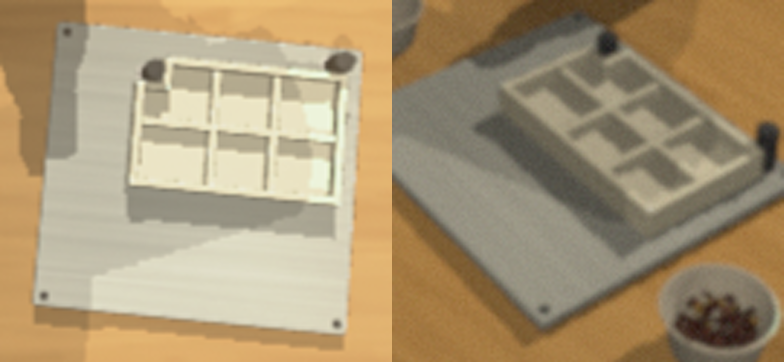

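The picture shows the mould parallel to the base, the cut-out around the pivot peg at (152,70) and the long side against the stop peg at (340,62). The hue mask failed because the shadows changed, so I'll check the angle with a brightness mask.

Run:
```python
from h import *
a=cams.camera('top');print(state()['force'])
m=np.zeros(a.shape[:2],np.uint8);m[190:250,370:455]=(a[190:250,370:455,1]>204)*255
m=cv2.morphologyEx(m,cv2.MORPH_CLOSE,np.ones((3,3)))
c=quad(m)[:,0];P=plane('top',c,.034)[:,:2];r=cv2.minAreaRect(np.float32(P));print(r,cv2.boxPoints(r))
O=np.array([.5649,-.1361]);t=-.0869;S=np.array([[np.cos(t),-np.sin(t)],[np.sin(t),np.cos(t)]])
Q=(P-O)@S*1e3-[75,45]
for y0,y1 in((-145,-100),(-60,0)):
    k=(Q[:,1]>y0)&(Q[:,1]<y1);print('x range',Q[k,0].min(),Q[k,0].max())
k=(Q[:,1]>-130)&(Q[:,1]<0)&(Q[:,0]<-80);print('side angle',-np.polyfit(Q[k,1],Q[k,0],1)[0],'y',Q[:,1].min(),Q[:,1].max())
```

```text
[ 0.30343264  0.91245174 -0.00751268]
((0.6039949059486389, -0.1670677661895752), (0.16708745062351227, 0.12610310316085815), 85.49071502685547) [[ 0.5345703  -0.24539573]
 [ 0.660283   -0.25531006]
 [ 0.67341954 -0.0887398 ]
 [ 0.5477068  -0.07882547]]
x range -87.36371447971939 29.855443188174092
x range -86.70664352382876 12.89627424522844
side angle -0.002552406042454975 y -156.32985495879564 11.280029586150889
```

The mould is square within about 0.003 rad and its +y end is at +11.3 mm against an expected +11, so it is seated. Handing in.

```bash
python3 -c "
from bench import env, cams, sign_off, state
print(sign_off())"
```

```text
the job is handed in; nothing more can be done
None
```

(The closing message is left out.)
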